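Pack the tile press and hold it shut

TASK

A freshly glued terracotta piece lies on the bed of the small hinged press, too low for the lid to bear on it. Lay glaze test tiles on it one on another, squarely and flat, just as many as it takes for the lid to come down as near level as the tiles allow (too few and it sags below level, too many and it stands up); leave the tiles you do not need flat on the table. Then swing the lid down without slamming it and finish while still pressing it firmly on the stack (some 5 to 20 N), without letting go; leave the jars and the roll of tape alone.

Things in the scene. Friction and masses are not known exactly. Their poses are not given: they have to be found in the camera images.
- press: fixed wooden base of the press, 134 (x) x 112 (y) x 18 mm, standing on the table with two steel hinge cheeks (y = +-49 mm, up to z = 98 mm) at its far end; origin under its centre; its x points from the open front to the hinge, z up; the hinge axis lies at x = 60, z = 86 mm, along y. Seen from above the sides beside the bed are open.
- press_lid: plywood lid, 120 x 80 x 12 mm; origin on the hinge axis, mid-thickness; its x runs from the front edge (x = -132 mm) to the hinge; z is up when level and leans to the press's +x as it opens. Swings from 0.35 rad below level to 1.95 above, starts open at 1.6 to 1.85 and stays where left (hinge friction 0.25 N m: 1 to 4 N at the front moves it)
- lid_pad (a point): centre of the red pressing patch (34 x 66 mm) on the lid's upper face, 108 mm from the hinge axis
- foot_tip (a point): lowest point of the round rubber foot (24 mm across) under the lid, 75 mm from the hinge axis; when the lid is level it stands 66 mm above the table, straight over the middle of the glued piece
- work_top (a point): centre of the top face of the glued terracotta piece, 58 (x) x 40 (y) mm, on the bed of the press, at x = -15 mm in the press frame; its height over the table differs from start to start (44 to 56 mm) and does not give under load; the piece cannot be taken off. Two or three tiles close the gap
- tile_grey: grey glaze test tile used as packing, 62 x 45 x 6.5 mm (long side its x, short side its y), 35 g; origin at the centre of its underside; lies flat on the table at the start, all four are alike in size
- tile_blue: blue glaze test tile used as packing, 62 x 45 x 6.5 mm (long side its x, short side its y), 35 g; origin at the centre of its underside; lies flat on the table at the start, all four are alike in size
- tile_brown: brown glaze test tile used as packing, 62 x 45 x 6.5 mm (long side its x, short side its y), 35 g; origin at the centre of its underside; lies flat on the table at the start, all four are alike in size
- tile_grey_2: second grey glaze test tile used as packing, 62 x 45 x 6.5 mm (long side its x, short side its y), 35 g; origin at the centre of its underside; lies flat on the table at the start, all four are alike in size
- jar_cobalt: blue pigment jar with a black cap, 48 mm across, 58 mm high, bystander on the bamboo-topped plank behind the press (plank top 27 mm above the table, its front edge at x = 0.577); origin at its underside
- jar_iron: brown pigment jar with a white cap, 52 mm across, 52 mm high, bystander on the plank; origin at its underside
- tape_roll: roll of masking tape, 104 mm across, 25 mm high, bystander on the plank; origin at its underside
Not all that is in view belongs to the job. Leave any turquoise look-alike of the tile_grey_2 alone.

How it is judged:
By the outcome, as a careful person would: the job done as asked, in the order asked, and still so for the second after the job is handed in, while the arm keeps its last pose, push and grip.
It also fails if it takes over 72 s, if anything falls off the work surface, if the arm or the gripper's body presses on something with over 40 N, if the wrist force passes 120 N, or if a joint passes its speed limit or range.

ROBOT

A 7-joint arm with a two-finger parallel gripper is mounted at the origin on a cart in front of the work surface, level with it; the furniture and walls round the work are solid. World frame = base frame: x ahead of the robot, y to its left, z up, the work surface at z = 0. Lengths are in mm, angles in rad, forces in N, time in s.
With the tool pointing down it reaches from about 350 to 900 mm from the base axis. Payload 19.9 kg.
Tool frame: the origin (TCP) lies midway between the tips of the shut fingers; the grasp point (between the pads) lies 19 mm behind it (tcp_to_grasp is the z of the grasp point in the tool frame, in mm); z points along the fingers, y is the line along which they close (so a half turn about z gives the same grasp; the last joint's range is limited). The gripper opens to 85 mm and grips with 20 to 120 N. Pads are 22 mm wide; open, the fingers measure 114 mm over their backs; the gripper's body (76 mm by 85 mm) begins 54 mm behind the grasp point. The pads swing forward as they close: fully open they stand 13 mm farther back than shut.
Start: joints at [1.155, 0.417, -0.01, 1.614, 0.005, 1.111, -0.053], TCP at [228.216, -581.824, 231.26] pointing down, gripper open.
Joint ranges: [-2.81, 2.81], [-0.39, 2.02], [-1.27, 1.25], [0.06, 2.57], [-1.19, 4.33], [0.19, 2], [-2.82, 2.82]. Speed limits (rad/s): [1.89, 1.89, 2.39, 2.39, 3.01, 3.01, 3.01].

INTERFACE

Orientations are given as a unit quaternion [x, y, z, w].
In Python, from bench import read_state, capture, camera_info, close_job, tcp_to_grasp gives the robot as it stands.
- The arm moves only by the tool step_arm, never from a script. Its argument "deltas" is a list of rows, each a list of 3 entries, a list of its own where there are three numbers: the shift along the tool's x, y, z in mm, then the turn, a rotation vector about the tool's x, y, z in rad, then the opening, from -1 (shut) to 1 (fully open). A call has 1 to 12 rows; each row is the pose to reach, as a shift and turn from the pose commanded when the call began, along the tool's axes at that moment; what a row does not reach only later rows make up. A row lasts 1/12 s, in which the tool goes at most 41.7 mm and 7.16 degrees, less where a joint would pass 70% of its speed; a pose out of reach is approached as far as the arm can. A call with a gripper value outside its range is refused whole. The fingers move at their own pace and stop on an object; "grip_force" is the grip in N (left out, the last holds). Time passes only in rows, so rows that repeat a pose let the fingers close. It gives the time, the measured TCP pose, the force, the opening and the grip force at its end, in the units of the state.
- read_state(): the state, without advancing time (a new reading comes with each control period).
- capture(name): name is "scene" or "top" or "wrist"; returns the picture (400x640x3 uint8, red, green, blue); there is no depth.
- camera_info(name): a dict with "fx", "fy", "cx", "cy" (pixels), "k1" (the pictures are not rectified: a ray, as slopes to the right and down, at radius r is drawn at 1 + k1 r^2 times it, then the intrinsics apply), "rvec" (rotation vector, rad) and "tvec" (3), from world to camera coordinates, as OpenCV has them. Camera axes: x right, y down, z forward; pixel columns grow to the right and rows downward; lengths in mm; the calibration is good to about 2 mm. A picture is of the moment at which its call begins: read the wrist's pose just before it. camera_info takes no time and is no camera call; for the wrist camera it gives the pose at the moment of the call.
- close_job(): hands the job in; it is judged then, once.
The state is a dict: "clock": time; "joint_pos": joint angles; "joint_vel": joint speeds; "joint_efforts": joint torques, N m; "position": TCP position; "eef_rot": TCP orientation; "contact_force": force on the tool from outside, world axes, zero at the start; "wrist_torque": the same for the moment, N m; "grip_width": finger opening in mm; "finger_force": force on a finger pad.
Only numpy, scipy, OpenCV 4.12 (cv2) and the standard library are available. Lean on these libraries where they do the work, as an engineer would, in place of code of your own. Each camera call takes 0.05 s, during which the arm holds its last target. There are 200 camera calls.

## Working session

There is one attempt and no reset: what is moved stays moved. The work goes in short steps, Python scripts to look and compute and a tool call to move; the robot and the scene stay as the last step left them, time stands still between calls to the robot, and variables do not carry over. Pictures are saved under pics/ and viewed, at most 10 in all, crops included, and the job is handed in when it is done.

Besides the shell and the picture viewer there is one more tool, called after "Request:" in YAML: its name, and indented under it one key for each argument. step_arm: Moves the arm, as the interface text tells. Its arguments: {"type":"object","properties":{"deltas":{"type":"array"},"grip_force":{"type":"number"}},"required":["deltas"]}

```bash
mkdir -p pics; ls; python3 - <<'E'
from bench import *
import cv2
s=read_state();print({k:s[k] for k in('clock','position','eef_rot','grip_width','contact_force')},tcp_to_grasp)
for n in('scene','top','wrist'):
    print(n,camera_info(n)); cv2.imwrite(f'pics/{n}0.png',capture(n)[:,:,::-1])
E
```

```text
pics
{'clock': 0.0, 'position': array([ 228.10091078, -581.49431958,  230.62899166]), 'eef_rot': array([ 9.82583974e-01,  1.85817956e-01, -1.59116273e-04, -6.28423144e-04]), 'grip_width': 85.53050235618115, 'contact_force': array([ 0.50712664, -0.29471886, -0.70519546])} -18.700000000000003
scene {'fx': 413.7668770171481, 'fy': 413.7668770171481, 'cx': 324.93060358381365, 'cy': 202.08626780540664, 'k1': 0.03392201773311202, 'rvec': array([ 0.91654414,  2.11430165, -1.38341514]), 'tvec': array([ 381.21426297,  -79.25549796, 1591.12598237])}
top {'fx': 489.7150106498459, 'fy': 489.7150106498459, 'cx': 324.176575471347, 'cy': 200.12212882268113, 'k1': -0.0408092374793572, 'rvec': array([ 2.13141863, -2.16753299,  0.1667264 ]), 'tvec': array([  -9.66780712,  581.70681871, 1477.56919968])}
wrist {'fx': 335.98001881486545, 'fy': 335.98001881486545, 'cx': 317.5076888795359, 'cy': 198.0867827341434, 'k1': 0.017137592097486474, 'rvec': array([-2.35798514,  1.60787634,  0.27187349]), 'tvec': array([-624.5205067,  -43.1292081,  380.2113391])}
```

View pics/top0.png

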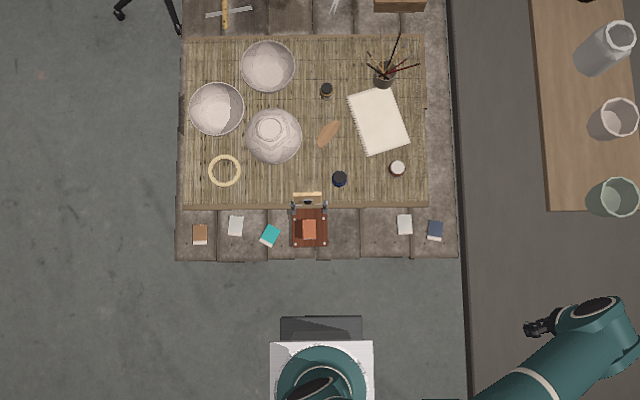

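View pics/scene0.png

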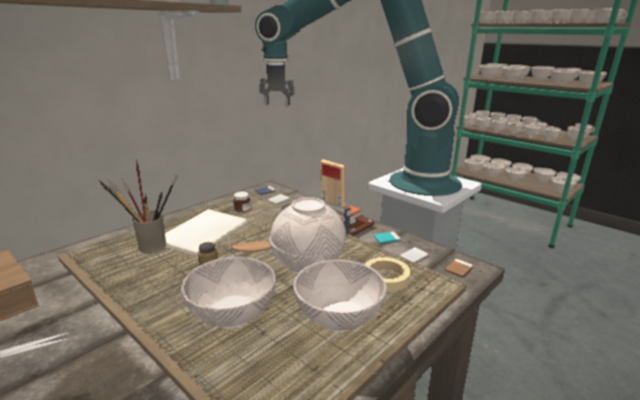

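Top view: candidates are brown (200,234), grey (236,225), turquoise decoy (270,236), grey (405,225) and blue (435,230), with the press at (309,228). Now a close crop.

```bash
cat > h.py <<'E'
import numpy as np,cv2
from scipy.spatial.transform import Rotation as R
from bench import *
def K(i):return np.array([[i['fx'],0,i['cx']],[0,i['fy'],i['cy']],[0,0,1]]),np.array([i['k1'],0,0,0,0.])
def ray(i,uv):
    k,d=K(i);r=cv2.Rodrigues(i['rvec'])[0]
    p=cv2.undistortPoints(np.array(uv,float).reshape(-1,1,2),k,d).reshape(-1,2)
    # k1 applied to ray
    v=np.c_[p,np.ones(len(p))]@r
    return -r.T@i['tvec'],v
def plane(i,uv,z):
    c,v=ray(i,uv);return c+v*((z-c[2])/v[:,2])[:,None]
def proj(i,P):
    k,d=K(i);return cv2.projectPoints(np.array(P,float).reshape(-1,1,3),i['rvec'],i['tvec'],k,d)[0].reshape(-1,2)
def tri(i1,u1,i2,u2):
    c1,v1=ray(i1,u1);c2,v2=ray(i2,u2);o=[]
    for a,b in zip(v1,v2):
        a=a/np.linalg.norm(a);b=b/np.linalg.norm(b)
        t=np.linalg.lstsq(np.c_[a,-b],c2-c1,rcond=None)[0]
        o.append(np.r_[(c1+t[0]*a+c2+t[1]*b)/2,np.linalg.norm(c1+t[0]*a-c2-t[1]*b)])
    return np.array(o)
def totool(p_world):
    s=read_state();return R.from_quat(s['eef_rot']).inv().apply(np.array(p_world)-s['position'])
E
python3 - <<'E'
from h import *
i=camera_info('top');a=cv2.imread('pics/top0.png')
cv2.imwrite('pics/crop1.png',np.vstack([cv2.resize(a[190:260,180:320],None,fx=5.6,fy=4.2*5.6/4.2/1.4*1.0,interpolation=2)[:290],cv2.resize(a[190:260,320:460],None,fx=5.6,fy=4.0,interpolation=2)]))
print(plane(i,[[200,234],[236,225],[270,236],[309,228],[405,225],[435,230]],6.5).round(0))
E
```

```text
[[ 485.  373.    6.]
 [ 512.  260.    6.]
 [ 476.  153.    6.]
 [ 499.   30.    6.]
 [ 503. -274.    6.]
 [ 486. -369.    6.]]
```

View pics/crop1.png

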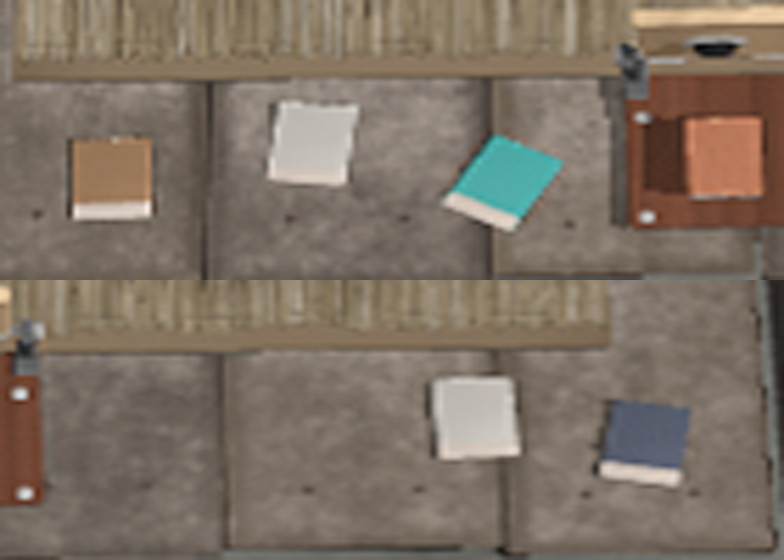

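The choice by description is the two grey, the blue and the brown tiles. The turquoise one at top-view pixel (270,236) stays put. Next, the wrist camera geometry and the first move.

```bash
cat >> h.py <<'E'
def go(pos,yaw):
    """tool shift & turn (rotvec) to reach a pointing-down pose with tool x at yaw"""
    s=read_state();r=R.from_quat(s['eef_rot'])
    t=R.from_euler('z',yaw)*R.from_euler('x',np.pi)
    print('shift',totool(pos).round(1),'turn',(r.inv()*t).as_rotvec().round(3),'n',np.linalg.norm(totool(pos))/41.7)
E
python3 - <<'E'
from h import *
i=camera_info('wrist');c,v=ray(i,[[i['cx'],i['cy']]])
s=read_state();r=R.from_quat(s['eef_rot'])
print(c,totool(c),r.inv().apply(v),r.as_matrix().round(3),(r.inv()*R.from_rotvec(i['rvec']).inv()).as_matrix().round(2))
go([455,-230,270],0)
E
```

```text
[ 306.10187277 -551.19931908  372.85862414] [ 8.37003903e+01  4.63174085e-02 -1.42065098e+02] [[-3.27369679e-01  1.40375784e-04  9.44896329e-01]] [[ 0.931  0.365 -0.   ]
 [ 0.365 -0.931  0.001]
 [-0.    -0.001 -1.   ]] [[-0.   -0.94 -0.33]
 [ 1.   -0.    0.  ]
 [-0.   -0.33  0.94]]
shift [ 339.6 -244.5  -39. ] turn [-0.001  0.     0.374] n 10.078716721134649
```

```bash
python3 - <<'E'
from h import *
go([445,-170,270],np.pi)
E
```

```text
shift [ 352.2 -304.   -38.9] turn [-0.000e+00 -1.000e-03 -2.768e+00] n 11.196517330836164
```

Request:
step_arm:
  deltas:
    - [[29,-25,-3],[0,0,-0.115],1]
    - [[59,-51,-6],[0,0,-0.23],1]
    - [[88,-76,-10],[0,0,-0.346],1]
    - [[117,-101,-13],[0,0,-0.461],1]
    - [[147,-127,-16],[0,0,-0.577],1]
    - [[176,-152,-19],[0,0,-0.692],1]
    - [[205,-177,-23],[0,0,-0.807],1]
    - [[235,-203,-26],[0,0,-0.923],1]
    - [[264,-228,-29],[0,0,-1.038],1]
    - [[294,-253,-32],[0,0,-1.153],1]
    - [[323,-279,-36],[0,0,-1.269],1]
    - [[352,-304,-39],[0,0,-1.384],1]

```text
clock: 1.15
position: [445.3, -168.4, 270.6]
eef_rot: [0.636, 0.772, -0.0, 0.0]
contact_force: [-0.6, -1.3, -1.0]
grip_width: 85.4
finger_force: 0.0
```

Request:
step_arm:
  deltas:
    - [[0,0,0],[0,0,-0.12],1]
    - [[0,0,0],[0,0,-0.24],1]
    - [[0,0,0],[0,0,-0.36],1]
    - [[0,0,0],[0,0,-0.48],1]
    - [[0,0,0],[0,0,-0.6],1]
    - [[0,0,0],[0,0,-0.72],1]
    - [[0,0,0],[0,0,-0.84],1]
    - [[0,0,0],[0,0,-0.96],1]
    - [[0,0,0],[0,0,-1.08],1]
    - [[0,0,0],[0,0,-1.2],1]
    - [[0,0,0],[0,0,-1.32],1]
    - [[0,0,0],[0,0,-1.384],1]

```text
clock: 2.15
position: [444.8, -170.3, 270.1]
eef_rot: [-0.004, 1.0, 0.0, -0.0]
contact_force: [-0.3, 0.2, 0.3]
grip_width: 85.0
finger_force: 0.0
```

```bash
cat >> h.py <<'E'
def snap(n):
    import pickle;i=camera_info('wrist');a=capture('wrist');cv2.imwrite(f'pics/{n}.png',a[:,:,::-1]);pickle.dump(i,open(f'pics/{n}.pkl','wb'))
def load(n):
    import pickle;return pickle.load(open(f'pics/{n}.pkl','rb'))
E
python3 - <<'E'
from h import *
s=read_state();print(s['clock'],s['position'],R.from_quat(s['eef_rot']).as_matrix().round(3).tolist(),s['joint_pos'].round(2))
snap('w1')
E
```

```text
2.15 [ 444.75828577 -170.2558116   270.13176704] [[-1.0, -0.007, -0.0], [-0.007, 1.0, 0.0], [0.0, 0.0, -1.0]] [ 0.86  0.15 -0.61  1.91  0.09  1.12  1.79]
```

View pics/w1.png

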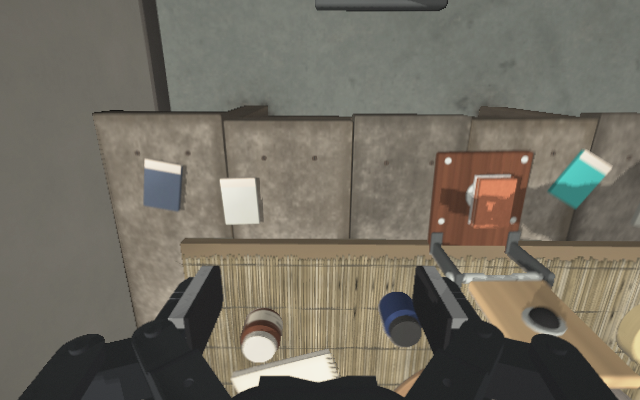

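The wrist view shows blue at (163,184), grey at (240,201), the orange piece on the press at (494,201), the turquoise decoy at (581,179), and the open lid at lower right. I'll measure by segmentation on the tile plane.

```bash
cat >> h.py <<'E'
def tile(n,box,z,kind):
    i=load(n);a=cv2.imread(f'pics/{n}.png').astype(int);x0,y0,x1,y1=box
    s=a[y0:y1,x0:x1];b,g,r=s[...,0],s[...,1],s[...,2]
    m=(np.minimum(np.minimum(b,g),r)>165)
    if kind=='blue':m|=(b>r+8)
    if kind=='brown':m|=(r>b+45)
    if kind=='orange':m=(r>b+75)&(r>170)
    m=cv2.morphologyEx(m.astype(np.uint8),cv2.MORPH_OPEN,np.ones((3,3)))
    c=max(cv2.findContours(m,0,cv2.CHAIN_APPROX_NONE)[0],key=cv2.contourArea)
    q=cv2.boxPoints(cv2.minAreaRect((plane(i,c.reshape(-1,2)+[x0,y0],z)[:,:2]).astype(np.float32)))
    e=[q[1]-q[0],q[2]-q[1]];L=[np.linalg.norm(v) for v in e];v=e[int(np.argmax(L))]
    ang=np.arctan(v[1]/v[0]) ; ctr=q.mean(0)
    print(n,kind,'ctr',ctr.round(1),'sides',np.round(sorted(L),1),'long-axis ang',round(float(ang),3))
    return ctr,ang,proj(i,np.c_[q,np.full(4,z)])
E
python3 - <<'E'
from h import *
tile('w1',(135,145,195,225),6.5,'blue')
tile('w1',(205,165,275,237),6.5,'grey')
for z in(46,50,54):tile('w1',(465,165,525,235),z,'orange')
i=load('w1');a=cv2.imread('pics/w1.png')
cv2.imwrite('pics/c2.png',cv2.resize(a[140:250,425:545],None,fx=5,fy=5,interpolation=2))
a=a[160:240,130:280]; cv2.imwrite('pics/c3.png',cv2.resize(a,None,fx=5,fy=5))
E
```

```text
w1 blue ctr [ 484.4 -365.6] sides [44.6 62.2] long-axis ang -0.161
w1 grey ctr [ 505.1 -270.3] sides [44.  61.8] long-axis ang 0.037
w1 orange ctr [473.5  33.5] sides [22.6 40.5] long-axis ang -1.565
w1 orange ctr [472.2  31.3] sides [22.4 40.1] long-axis ang -1.565
w1 orange ctr [471.  29.] sides [22.1 39.6] long-axis ang -1.565
```

View pics/c2.png

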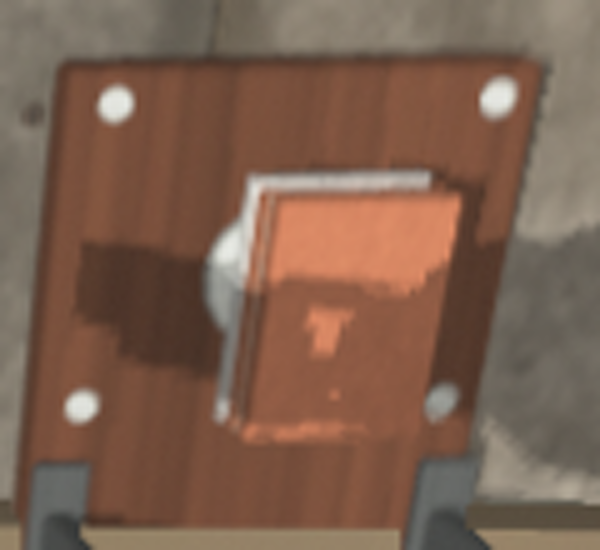

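The crop shows the glued piece's top with corners at about (272,193), (463,193), (425,432) and (240,432), and the press base's front corners at (62,62) and (543,62).

```bash
python3 - <<'E'
from h import *
i=load('w1');f=lambda P:np.array(P)/5+[425,140]
b=plane(i,f([[62,62],[543,62]]),18)
print('front corners',b.round(1),np.linalg.norm(b[1]-b[0]))
y=(b[1]-b[0])[:2];y/=np.linalg.norm(y);X=np.array([y[1],-y[0]]);print('press ctr',b[:,:2].mean(0)+67*X,'yaw',np.arctan2(X[1],X[0]), 'work',b[:,:2].mean(0)+52*X)
print('screws',plane(i,f([[116,104],[498,98],[82,405],[442,402]]),18).round(1))
for z in (46,50,54):
  p=plane(i,f([[272,193],[463,193],[425,432],[240,432]]),z);print(p.round(1).tolist(),p.mean(0))
go([484.4,-365.6,60],np.pi-.161)
E
```

```text
front corners [[437.8 -28.8  18. ]
 [437.3  83.8  18. ]] 112.65577277495517
press ctr [504.5762552   27.83694419] yaw 0.004816434757148363 work [489.57642918  27.76469794]
screws [[447.9 -14.7  18. ]
 [446.   75.2  18. ]
 [525.7 -12.8  18. ]
 [524.1  77.5  18. ]]
[[461.8, 11.9, 46.0], [461.6, 54.5, 46.0], [520.1, 57.3, 46.0], [520.5, 14.0, 46.0]] [491.01788132  34.41452559  46.        ]
[[460.7, 9.9, 50.0], [460.5, 52.0, 50.0], [518.4, 54.8, 50.0], [518.8, 12.0, 50.0]] [489.58149481  32.16822324  50.        ]
[[459.6, 7.9, 54.0], [459.3, 49.5, 54.0], [516.6, 52.3, 54.0], [517.0, 9.9, 54.0]] [488.14510829  29.9219209   54.        ]
shift [ -37.9 -195.7  210.1] turn [ 0.   -0.    0.17] n 6.945258025781876
```

Request:
step_arm:
  deltas:
    - [[-6,-33,30],[0,0,0.06],0.4]
    - [[-13,-65,65],[0,0,0.12],0.4]
    - [[-19,-98,100],[0,0,0.17],0.4]
    - [[-25,-130,135],[0,0,0.17],0.4]
    - [[-32,-163,172],[0,0,0.17],0.4]
    - [[-38,-196,210],[0,0,0.17],0.4]
    - [[-38,-196,240],[0,0,0.17],0.4]
    - [[-38,-196,255],[0,0,0.17],0.4]
    - [[-38,-196,260],[0,0,0.17],0.4]
    - [[-38,-196,260],[0,0,0.17],0.4]

```text
clock: 3.03
position: [481.8, -365.2, 8.2]
eef_rot: [0.086, 0.996, 0.001, -0.002]
contact_force: [0.5, 0.8, 0.7]
grip_width: 59.3
finger_force: 0.0
```

```bash
python3 - <<'E'
from h import *
go([484.4,-365.6,5],np.pi-.161); snap('w2')
E
```

```text
shift [-2.7  0.   3.2] turn [ 0.002 -0.004 -0.01 ] n 0.10005258995309858
```

View pics/w2.png

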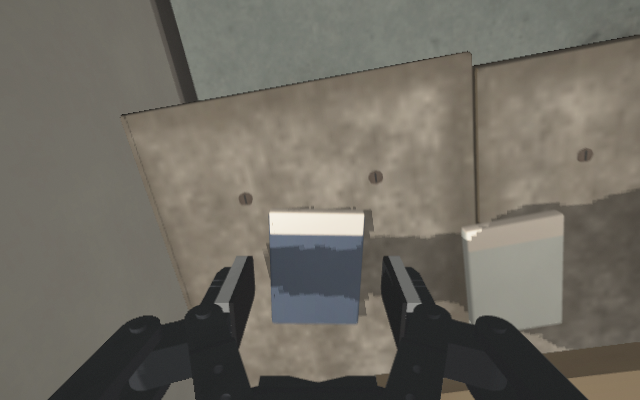

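The blue tile sits centrally between the open fingers (tile about 270–365, 210–323). Now descend gently.

Request:
step_arm:
  deltas:
    - [[-2,0,4],[0,0,-0.01],0.4]
    - [[-3,0,7],[0,0,-0.01],0.4]
    - [[-3,0,9],[0,0,-0.01],0.4]
    - [[-3,0,9],[0,0,-0.01],0.4]

```text
clock: 3.42
position: [486.3, -366.7, 2.0]
eef_rot: [0.08, 0.997, -0.0, 0.0]
contact_force: [-0.4, -0.3, -0.8]
grip_width: 59.7
finger_force: 0.0
```

Request:
step_arm:
  deltas:
    - [[0,0,2],[0,0,0],0.4]
    - [[0,0,3],[0,0,0],0.4]
    - [[0,0,3],[0,0,0],0.4]

```text
clock: 3.67
position: [485.8, -366.7, -1.8]
eef_rot: [0.08, 0.997, 0.0, -0.0]
contact_force: [0.0, -0.8, -0.2]
grip_width: 59.8
finger_force: 0.0
```

Request:
step_arm:
  deltas:
    - [[1,0,1],[0,0,0],0.4]
    - [[1,0,2],[0,0,0],0.4]
    - [[1,0,3],[0,0,0],0.4]
    - [[1,0,3],[0,0,0],0.4]

```text
clock: 4.0
position: [484.8, -366.6, -4.8]
eef_rot: [0.08, 0.997, 0.0, -0.0]
contact_force: [0.3, -0.8, 0.2]
grip_width: 59.8
finger_force: 0.0
```

Request:
step_arm:
  deltas:
    - [[0,0,-1],[0,0,0],0.2]
    - [[0,0,-1],[0,0,0],0.1]
    - [[0,0,-1],[0,0,0],-0.1]
    - [[0,0,-1],[0,0,0],-0.3]
    - [[0,0,-1],[0,0,0],-0.3]
  grip_force: 30

```text
clock: 4.42
position: [486.2, -367.1, -2.0]
eef_rot: [0.08, 0.997, -0.001, 0.001]
contact_force: [-3.9, 3.1, 25.8]
grip_width: 44.0
finger_force: 33.9
```

Request:
step_arm:
  deltas:
    - [[0,0,-3],[0,0,0],-0.3]
    - [[0,0,-10],[0,0,0],-0.3]
    - [[0,0,-40],[0,0,0],-0.3]
    - [[0,0,-80],[0,0,0],-0.3]
    - [[0,0,-120],[0,0,0],-0.3]
    - [[0,0,-150],[0,0,0],-0.3]
    - [[0,0,-180],[0,0,0],-0.3]
    - [[0,0,-180],[0,0,0],-0.3]

```text
clock: 5.08
position: [486.9, -367.8, 182.5]
eef_rot: [0.08, 0.997, -0.002, 0.003]
contact_force: [0.5, -0.8, -0.3]
grip_width: 44.2
finger_force: 30.8
```

```bash
python3 - <<'E'
from h import *
s=read_state();print(s['position'],s['grip_width'],s['contact_force'])
go([425,130,200],np.pi+.022); snap('w3')
E
```

```text
[ 486.89146838 -367.75080933  182.46723379] 44.21508726605182 [ 0.54595789 -0.78947648 -0.27153861]
shift [140.2 481.5 -20.3] turn [-0.004  0.006 -0.182] n 12.035737335851683
```

Request:
step_arm:
  deltas:
    - [[12,40,-5],[0,0,-0.05],-0.3]
    - [[23,80,-10],[0,0,-0.1],-0.3]
    - [[35,120,-15],[0,0,-0.15],-0.3]
    - [[47,160,-18],[0,0,-0.18],-0.3]
    - [[58,200,-18],[0,0,-0.18],-0.3]
    - [[70,240,-18],[0,0,-0.18],-0.3]
    - [[82,280,-18],[0,0,-0.18],-0.3]
    - [[93,320,-18],[0,0,-0.18],-0.3]
    - [[105,360,-18],[0,0,-0.18],-0.3]
    - [[117,400,-18],[0,0,-0.18],-0.3]
    - [[128,440,-18],[0,0,-0.18],-0.3]
    - [[140,480,-18],[0,0,-0.18],-0.3]

```text
clock: 6.13
position: [422.1, 130.1, 193.9]
eef_rot: [-0.01, 1.0, -0.0, -0.0]
contact_force: [1.6, -0.3, -1.1]
grip_width: 43.9
finger_force: 30.8
```

Request:
step_arm:
  deltas:
    - [[0,0,0],[0,0,0],-0.3]
    - [[0,0,0],[0,0,0],-0.3]

```text
clock: 6.3
position: [422.2, 130.5, 193.7]
eef_rot: [-0.012, 1.0, 0.0, -0.001]
contact_force: [0.2, -0.7, 0.7]
grip_width: 43.4
finger_force: 30.8
```

```bash
python3 - <<'E'
from h import *
s=read_state();print(s['clock'],s['position'],s['grip_width'])
snap('w4')
E
```

```text
6.3 [422.18629691 130.50864036 193.74758035] 43.42286973397807
```

View pics/w4.png

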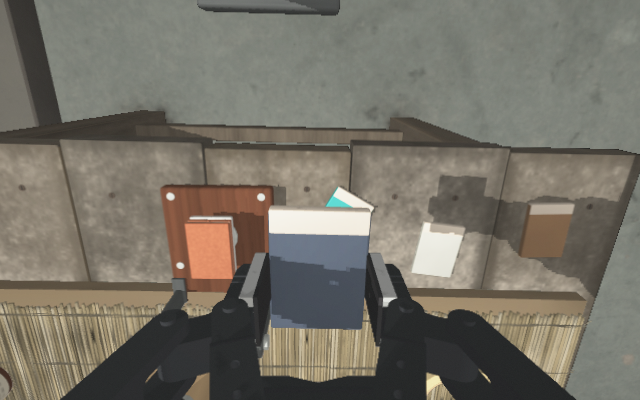

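The blue tile is held squarely, the press is at (217,240) with the orange top at about (186–232, 221–280), grey is at (438,249) and brown at (549,230).

```bash
python3 - <<'E'
from h import *
a=cv2.imread('pics/w4.png')
s=a[205:295,155:285];s=cv2.resize(s,None,fx=6,fy=6,interpolation=2)
cv2.imwrite('pics/c5.png',s)
b,g,r=[a[...,k].astype(int) for k in range(3)]
for y in range(216,288,6):print(y,' '.join(f'{r[y,x]}' for x in range(180,244,2)))
tile('w4',(395,210,475,290),6.5,'grey');tile('w4',(505,190,590,270),6.5,'brown')
E
```

```text
216 125 123 132 134 128 135 140 154 153 154 151 146 150 149 147 147 148 139 138 136 136 137 136 135 133 131 103 88 88 94 95 96
222 123 124 130 136 128 124 124 125 129 129 128 128 129 134 136 128 129 133 137 137 137 140 146 149 158 140 148 87 88 93 93 96
228 123 124 140 228 228 226 228 229 227 228 229 229 228 226 225 231 231 228 225 224 228 228 229 227 167 142 161 130 89 91 92 96
234 123 123 123 207 227 228 226 227 230 229 230 229 229 226 225 226 232 229 229 230 228 228 231 226 209 136 150 157 148 92 92 94
240 126 122 123 162 227 226 227 224 229 230 228 228 228 223 228 228 231 229 227 225 229 227 227 223 222 130 137 152 151 92 92 95
246 129 122 123 130 218 228 228 229 228 228 229 228 228 229 224 225 227 223 221 226 227 227 229 230 223 141 137 149 89 91 92 88
252 130 124 120 122 193 233 227 227 228 225 230 230 224 226 227 229 225 224 224 221 226 230 227 228 228 174 138 158 89 91 94 90
258 134 125 119 121 148 231 232 229 229 227 227 226 230 226 223 223 226 228 223 222 224 228 229 224 229 211 134 148 99 91 93 91
264 230 223 126 120 122 215 228 227 230 225 223 225 224 224 228 228 227 228 226 228 225 225 224 223 221 217 127 135 123 91 92 80
270 138 131 122 117 125 169 226 230 228 226 227 227 226 224 224 227 224 222 222 224 226 226 224 223 221 221 144 134 89 44 44 40
276 136 134 125 119 120 139 222 226 226 226 228 225 223 220 219 221 226 223 221 225 223 223 228 226 223 226 179 69 67 68 69 70
282 106 104 73 86 117 127 128 129 126 120 121 121 117 117 115 122 131 129 127 129 128 130 132 129 127 122 63 63 63 55 47 49
w4 grey ctr [507.9 262.7] sides [46.3 62.5] long-axis ang -0.114
w4 brown ctr [487.8 375.7] sides [42.4 48.7] long-axis ang 0.037
```

View pics/c5.png

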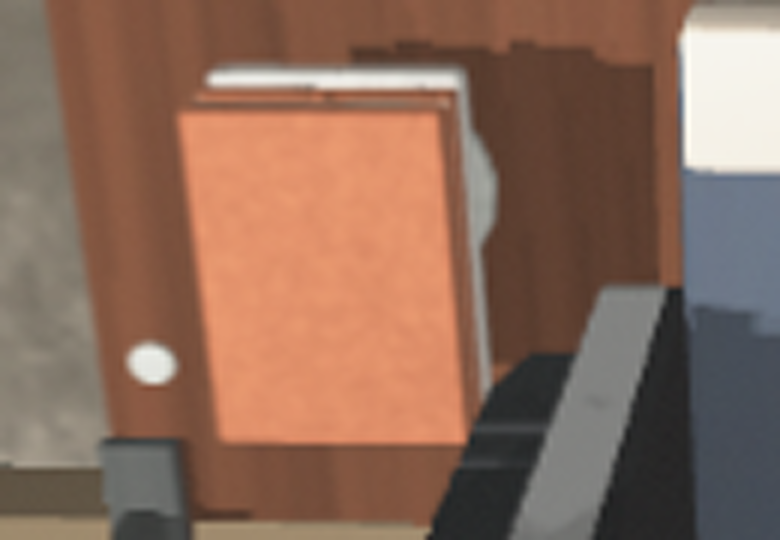

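```bash
python3 - <<'E'
from h import *
from scipy.optimize import least_squares
i1,i4=load('w1'),load('w4')
A=(np.array([[272,193],[463,193],[425,432],[240,432]])+.5)/5-.5+[425,140]
B=(np.array([[178,110],[441,110],[468,444],[219,444]])+.5)/6-.5+[155,205]
print('tri',tri(i1,A,i4,B).round(1))
S1=(np.array([[116,104],[82,405]])+.5)/5-.5+[425,140]
S4=np.array([[170.5,197],[0,0]],float);S4[1]=(np.array([152,363])+.5)/6-.5+[155,205]
print('screws',tri(i1,S1,i4,S4).round(1))
loc=np.array([[-29,-20],[-29,20],[29,20],[29,-20]])
def f(p,which):
    c,s=np.cos(p[3]),np.sin(p[3]);P=np.c_[loc@np.array([[c,s],[-s,c]])+p[:2],np.full(4,p[2])]
    return np.concatenate([(proj(i,P)-u).ravel() for i,u in which])
for w in ([(i1,A),(i4,B)],[(i1,A)],[(i4,B)]):
    r=least_squares(f,[489,31,50,.02],args=(w,));print(r.x.round(3),np.sqrt(2*r.cost/len(r.fun)))
E
```

```text
tri [[461.1   9.   51.5   2.4]
 [459.8  49.6  53.5   1.5]
 [516.3  51.1  56.    1.9]
 [518.4  10.4  53.3   2.9]]
screws [[448.2 -15.3  18.7   1.8]
 [525.  -13.9  19.5   0.9]]
[4.89201e+02 3.00920e+01 5.35730e+01 2.40000e-02] 0.9512448590696801
[4.86757e+02 2.78800e+01 5.66700e+01 3.60000e-02] 0.7028104489694185
[4.89869e+02 3.03660e+01 5.41600e+01 1.50000e-02] 0.18677619862785794
```

```bash
python3 - <<'E'
from h import *
i=load('w4')
p=plane(i,[[269,207],[370,207],[363,328],[271,327]],193.7+8.5);print(p.round(1).tolist(),p.mean(0))
c=p.mean(0)[:2];T=np.array([422.2,130.5]);d=c-T;print('tile off',d)
s=read_state();print(s['position'])
go([489.5-d[0],30.3,110],np.pi+.018);go([489.5-d[0],30.3,75],np.pi+.018)
E
```

```text
[[387.8, 108.7, 202.2], [386.7, 151.6, 202.2], [449.3, 152.9, 202.2], [449.8, 108.3, 202.2]] [418.41674125 130.38187744 202.2       ]
tile off [-3.78325875 -0.11812256]
[422.60866202 128.90536577 193.69148606]
shift [ -68.6 -100.1   83.6] turn [ 0.    -0.001  0.004] n 3.534399729428951
shift [ -68.6 -100.1  118.6] turn [ 0.    -0.001  0.004] n 4.07007394593861
```

Request:
step_arm:
  deltas:
    - [[-20,-30,0],[0,0,0],-0.3]
    - [[-40,-60,0],[0,0,0],-0.3]
    - [[-58,-88,20],[0,0,0],-0.3]
    - [[-67,-100,55],[0,0,0.004],-0.3]
    - [[-67,-100,90],[0,0,0.004],-0.3]
    - [[-67,-100,110],[0,0,0.004],-0.3]
    - [[-67,-100,125],[0,0,0.004],-0.3]
    - [[-67,-100,132],[0,0,0.004],-0.3]
    - [[-67,-100,132],[0,0,0.004],-0.3]

```text
clock: 7.1
position: [491.2, 28.9, 60.8]
eef_rot: [-0.007, 1.0, 0.0, -0.001]
contact_force: [0.3, 0.6, 0.1]
grip_width: 43.7
finger_force: 30.8
```

Request:
step_arm:
  deltas:
    - [[0,1,3],[0,0,0],-0.3]
    - [[0,1,5],[0,0,0],-0.3]
    - [[0,1,7],[0,0,0],-0.3]
    - [[0,1,7],[0,0,0],-0.3]

```text
clock: 7.43
position: [492.4, 30.7, 55.6]
eef_rot: [-0.008, 1.0, -0.0, 0.0]
contact_force: [-1.3, -0.1, -0.0]
grip_width: 43.9
finger_force: 30.8
```

Request:
step_arm:
  deltas:
    - [[0,0,1],[0,0,0],-0.3]
    - [[0,0,2],[0,0,0],-0.3]
    - [[0,0,2],[0,0,0],-0.3]

```text
clock: 7.68
position: [492.2, 30.9, 53.3]
eef_rot: [-0.008, 1.0, -0.0, 0.0]
contact_force: [0.0, -0.7, 0.1]
grip_width: 43.8
finger_force: 30.8
```

Request:
step_arm:
  deltas:
    - [[0,0,1],[0,0,0],-0.3]
    - [[0,0,2],[0,0,0],-0.3]
    - [[0,0,2],[0,0,0],-0.3]

```text
clock: 7.93
position: [492.5, 30.9, 51.7]
eef_rot: [-0.008, 1.0, -0.0, 0.0]
contact_force: [-2.5, -0.2, 11.5]
grip_width: 43.9
finger_force: 31.6
```

```bash
python3 -c "
from h import *
print(read_state()['contact_force'],read_state()['position'])"
```

```text
[-2.47929843 -0.21346947 11.5212325 ] [492.49613132  30.9176555   51.70693623]
```

Request:
step_arm:
  deltas:
    - [[0,0,0],[0,0,0],-0.1]
    - [[0,0,0],[0,0,0],0.1]
    - [[0,0,0],[0,0,0],0.4]
    - [[0,0,0],[0,0,0],0.4]
    - [[0,0,-5],[0,0,0],0.4]
    - [[0,0,-25],[0,0,0],0.4]
    - [[0,0,-60],[0,0,0],0.4]
    - [[0,0,-90],[0,0,0],0.4]

```text
clock: 8.6
position: [491.7, 31.3, 142.7]
eef_rot: [-0.009, 1.0, 0.0, -0.001]
contact_force: [0.1, 0.8, 0.0]
grip_width: 60.0
finger_force: 0.0
```

```bash
python3 - <<'E'
from h import *
print(read_state()['position']);go([505.5,-270.8,60],np.pi+.037)
E
```

```text
[491.68491899  31.34359787 142.67230969]
shift [  -8.8 -302.4   82.4] turn [ 0.001 -0.001 -0.02 ] n 7.51928860874247
```

Request:
step_arm:
  deltas:
    - [[-1,-40,0],[0,0,-0.02],0.4]
    - [[-2,-80,0],[0,0,-0.02],0.4]
    - [[-4,-120,0],[0,0,-0.02],0.4]
    - [[-5,-160,5],[0,0,-0.02],0.4]
    - [[-6,-200,15],[0,0,-0.02],0.4]
    - [[-7,-235,30],[0,0,-0.02],0.4]
    - [[-8,-270,50],[0,0,-0.02],0.4]
    - [[-9,-302,75],[0,0,-0.02],0.4]
    - [[-9,-302,105],[0,0,-0.02],0.4]
    - [[-9,-302,125],[0,0,-0.02],0.4]
    - [[-9,-302,133],[0,0,-0.02],0.4]
    - [[-9,-302,133],[0,0,-0.02],0.4]

```text
clock: 9.6
position: [505.4, -270.1, 7.0]
eef_rot: [-0.018, 1.0, 0.001, -0.001]
contact_force: [0.2, 0.6, -0.3]
grip_width: 59.5
finger_force: 0.0
```

```bash
python3 - <<'E'
from h import *
print(read_state()['position']);go([505.5,-270.8,0],np.pi+.037)
snap('w6');tile('w6',(262,195,380,345),6.5,'grey')
E
```

```text
[ 505.36337952 -270.14837869    7.00496836]
shift [-0.1 -0.7  7. ] turn [ 0.002 -0.002 -0.   ] n 0.16874190174906772
w6 grey ctr [ 489.5 -271.5] sides [30.5 43.9] long-axis ang -1.535
```

Request:
step_arm:
  deltas:
    - [[0,-1,4],[0,0,0],0.4]
    - [[0,-1,7],[0,0,0],0.4]
    - [[0,-1,7],[0,0,0],0.2]
    - [[0,-1,7],[0,0,0],0]
    - [[0,-1,7],[0,0,0],-0.3]
    - [[0,-1,7],[0,0,0],-0.3]
    - [[0,-1,7],[0,0,0],-0.3]
  grip_force: 30

```text
clock: 10.23
position: [506.4, -272.0, 2.1]
eef_rot: [-0.018, 1.0, -0.0, 0.0]
contact_force: [-1.4, 0.7, 5.5]
grip_width: 43.4
finger_force: 29.6
```

Request:
step_arm:
  deltas:
    - [[0,0,-3],[0,0,0],-0.3]
    - [[0,0,-12],[0,0,0],-0.3]
    - [[0,0,-40],[0,0,0],-0.3]
    - [[0,0,-80],[0,0,0],-0.3]
    - [[0,30,-115],[0,0,0.02],-0.3]
    - [[2,68,-135],[0,0,0.02],-0.3]
    - [[4,108,-140],[0,0,0.02],-0.3]
    - [[6,148,-140],[0,0,0.02],-0.3]
    - [[8,188,-140],[0,0,0.02],-0.3]
    - [[10,228,-140],[0,0,0.02],-0.3]
    - [[12,268,-140],[0,0,0.02],-0.3]
    - [[13,302,-140],[0,0,0.02],-0.3]

```text
clock: 11.23
position: [481.5, 32.0, 142.3]
eef_rot: [-0.009, 1.0, -0.0, 0.001]
contact_force: [0.8, -0.3, -0.2]
grip_width: 43.6
finger_force: 30.8
```

Request:
step_arm:
  deltas:
    - [[0,0,0],[0,0,0],-0.3]
    - [[0,0,0],[0,0,0],-0.3]

```text
clock: 11.4
position: [482.1, 31.4, 142.2]
eef_rot: [-0.01, 1.0, -0.0, 0.0]
contact_force: [0.6, -0.9, 0.1]
grip_width: 43.2
finger_force: 30.8
```

```bash
python3 - <<'E'
from h import *
s=read_state();print(s['clock'],s['position'],s['grip_width']);go([492,30.3,75],np.pi+.018)
snap('w7')
a=cv2.imread('pics/w7.png');cv2.imwrite('pics/c7.png',cv2.resize(a[170:350,210:430],None,fx=3,fy=3,interpolation=2))
E
```

```text
11.4 [482.08869232  31.38251359 142.1778577 ] 43.152391032035744
shift [-9.8 -1.3 67.2] turn [-0.     0.001  0.002] n 1.6286258591946583
```

View pics/c7.png

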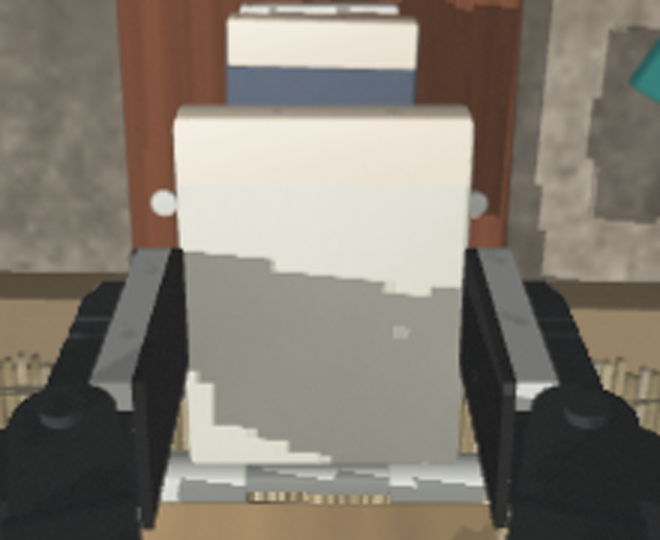

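The grey tile is held squarely and blue lies flat below it; grey's near top edge runs (176,118)–(473,118), far edge (192,462)–(460,462), and blue's near top edge (228,20)–(417,20), in crop pixels.

```bash
python3 - <<'E'
from h import *
i=load('w7');f=lambda P:(np.array(P)+.5)/3-.5+[210,170]
b=plane(i,f([[228,20],[417,20]]),60.);g=plane(i,f([[176,118],[473,118],[460,462],[192,462]]),147.5)
print(b.round(1).tolist(),g.round(1).tolist(),g.mean(0))
print('blue centre est',b.mean(0)+[31,.5,0],'grey off',g.mean(0)[:2]-[482.1,31.4])
E
```

```text
[[459.2, 8.5, 60.0], [458.3, 52.0, 60.0]] [[449.6, 8.9, 147.5], [448.8, 52.0, 147.5], [509.3, 54.0, 147.5], [510.2, 9.9, 147.5]] [479.49789449  31.22232251 147.5       ]
blue centre est [489.71431564  30.7753872   60.        ] grey off [-2.60210551 -0.17767749]
```

Request:
step_arm:
  deltas:
    - [[-5,0,30],[0,0,0],-0.3]
    - [[-10,-0.5,55],[0,0,0],-0.3]
    - [[-10,-0.5,68],[0,0,0],-0.3]
    - [[-10,-0.5,75],[0,0,0],-0.3]
    - [[-10,-0.5,76],[0,0,0],-0.3]
    - [[-10,-0.5,76],[0,0,0],-0.3]

```text
clock: 11.95
position: [492.3, 28.9, 65.8]
eef_rot: [-0.008, 1.0, 0.0, 0.0]
contact_force: [0.2, 0.7, 0.5]
grip_width: 43.1
finger_force: 30.8
```

Request:
step_arm:
  deltas:
    - [[0,0,1],[0,0,0],-0.3]
    - [[0,0,2],[0,0,0],-0.3]
    - [[0,0,3],[0,0,0],-0.3]
    - [[0,0,3],[0,0,0],-0.3]

```text
clock: 12.28
position: [492.3, 29.0, 62.6]
eef_rot: [-0.008, 1.0, -0.0, 0.0]
contact_force: [0.7, -0.0, 0.4]
grip_width: 43.1
finger_force: 30.8
```

Request:
step_arm:
  deltas:
    - [[0,1.5,0],[0,0,0],-0.3]
    - [[0,1.5,1],[0,0,0],-0.3]
    - [[0,1.5,2],[0,0,0],-0.3]
    - [[0,1.5,2],[0,0,0],-0.3]

```text
clock: 12.62
position: [492.9, 30.7, 61.4]
eef_rot: [-0.008, 1.0, -0.0, 0.001]
contact_force: [-6.5, -3.0, 24.2]
grip_width: 43.4
finger_force: 38.6
```

Request:
step_arm:
  deltas:
    - [[0,0,-1],[0,0,0],-0.3]
    - [[0,0,-1],[0,0,0],-0.1]
    - [[0,0,-1],[0,0,0],0.1]
    - [[0,0,-1],[0,0,0],0.4]
    - [[0,0,-1],[0,0,0],0.4]
    - [[0,0,-8],[0,0,0],0.4]
    - [[0,0,-25],[0,0,0],0.4]
    - [[0,0,-60],[0,0,0],0.4]
    - [[0,0,-85],[0,0,0],0.4]
    - [[0,0,-85],[0,0,0],0.4]

```text
clock: 13.45
position: [494.1, 31.1, 149.9]
eef_rot: [-0.008, 1.0, -0.0, 0.003]
contact_force: [0.2, -0.3, 0.9]
grip_width: 59.7
finger_force: 0.0
```

```bash
python3 - <<'E'
from h import *
print(read_state()['position'])
snap('w8');a=cv2.imread('pics/w8.png');cv2.imwrite('pics/w8v.png',cv2.resize(a,None,fx=1.25,fy=1.25,interpolation=2))
E
```

```text
[494.14865178  31.1050899  149.88600019]
```

View pics/w8v.png

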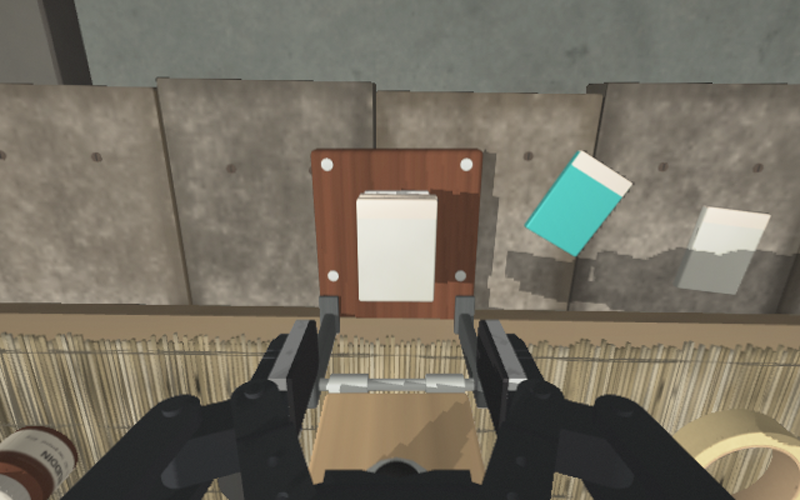

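The stack is square and flat on the piece: grey tops it at (358–437, 198–301), with the lid open behind. By touch and vision the piece is about 53.5 mm high, so two tiles make about 66.5 mm. Now the lid angle from the scene picture.

```bash
cat >> h.py <<'E'
H=np.array([564.7,31.9,86])
def lid(r,th,up=6,y=0):return H+np.array([-r*np.cos(th)+up*np.sin(th),y,r*np.sin(th)+up*np.cos(th)])
E
python3 - <<'E'
from h import *
i=camera_info('scene');j=camera_info('top')
a=cv2.imread('pics/scene0.png').astype(int);m=(a[...,2]>120)&(a[...,1]<60)&(a[...,0]<70);v,u=np.nonzero(m[140:200,300:360]);print('red',len(u),u.mean()+300,v.mean()+140)
for t in(1.6,1.65,1.7,1.75,1.8,1.85):
    print(t,proj(i,[lid(108,t)]).round(1).tolist(),'edge',proj(j,[lid(132,t,-6),lid(132,t,6)]).round(1).tolist())
print(a[190:202,307].tolist() if 0 else cv2.imread('pics/top0.png')[188:204,305].tolist())
go([640,31.9,270],np.pi)
E
```

```text
red 1 329.0 166.0
1.6 [[331.6, 170.0]] edge [[306.1, 197.9], [306.0, 193.6]]
1.65 [[330.3, 170.7]] edge [[306.0, 195.5], [306.0, 191.3]]
1.7 [[328.9, 171.5]] edge [[306.0, 193.2], [306.0, 189.0]]
1.75 [[327.6, 172.4]] edge [[306.0, 190.9], [306.0, 186.8]]
1.8 [[326.2, 173.3]] edge [[306.0, 188.6], [306.0, 184.6]]
1.85 [[324.9, 174.4]] edge [[306.0, 186.4], [305.9, 182.5]]
[[101, 128, 144], [102, 128, 145], [99, 126, 142], [110, 133, 151], [140, 173, 199], [161, 201, 230], [157, 197, 226], [144, 181, 210], [92, 121, 146], [81, 108, 133], [102, 123, 140], [143, 152, 158], [136, 136, 137], [15, 14, 13], [22, 21, 18], [37, 36, 37]]
shift [-147.1   -1.1 -121.7] turn [-0.001  0.004  0.016] n 4.577848091914527
```

Request:
step_arm:
  deltas:
    - [[0,0,-40],[0,0,0],0]
    - [[0,0,-80],[0,0,0],-0.5]
    - [[0,0,-115],[0,0,0],-1]
    - [[-10,0,-125],[0,0,0.016],-1]
    - [[-45,0,-125],[0,0,0.016],-1]
    - [[-85,0,-125],[0,0,0.016],-1]
    - [[-115,0,-125],[0,0,0.016],-1]
    - [[-131,0,-125],[0,0,0.016],-1]
    - [[-131,0,-125],[0,0,0.016],-1]
    - [[-131,0,-125],[0,0,0.016],-1]

```text
clock: 14.33
position: [623.0, 33.1, 269.0]
eef_rot: [-0.0, 1.0, 0.0, -0.001]
contact_force: [-0.5, 0.2, 0.1]
grip_width: -0.1
finger_force: 0.0
```

```bash
python3 - <<'E'
from h import *
s=read_state();print(s['position'],s['grip_width'])
go([625,31.9,195],np.pi);go([605,31.9,195],np.pi)
for t in np.arange(1.6,-.01,-.1):print(round(t,2),(lid(118,t)+[11,0,0]).round(1))
E
```

```text
[622.9830023   33.05717156 268.9867017 ] -0.13378981956981506
shift [-2.2 -1.2 74. ] turn [ 0.001 -0.002  0.001] n 1.7751375354148662
shift [17.8 -1.2 74. ] turn [ 0.001 -0.002  0.001] n 1.8261291602649596
1.6 [585.1  31.9 203.8]
1.5 [573.3  31.9 204.1]
1.4 [561.6  31.9 203.3]
1.3 [549.9  31.9 201.3]
1.2 [538.5  31.9 198.2]
1.1 [527.5  31.9 193.9]
1.0 [517.   31.9 188.5]
0.9 [507.   31.9 182.2]
0.8 [497.8  31.9 174.8]
0.7 [489.3  31.9 166.6]
0.6 [481.7  31.9 157.6]
0.5 [475.   31.9 147.8]
0.4 [469.4  31.9 137.5]
0.3 [464.7  31.9 126.6]
0.2 [461.2  31.9 115.3]
0.1 [458.9  31.9 103.8]
-0.0 [457.7  31.9  92. ]
```

Request:
step_arm:
  deltas:
    - [[0,-1,40],[0,0,0],-1]
    - [[6,-1,66],[0,0,0],-1]
    - [[15,-1,66],[0,0,0],-1]
    - [[21,-1,66],[0,0,0],-1]
    - [[27,-1,65],[0,0,0],-1]
    - [[33,-1,65],[0,0,0],-1]
    - [[38,-1,65],[0,0,0],-1]
    - [[44,-1,65],[0,0,0],-1]
    - [[50,-1,65],[0,0,0],-1]
    - [[56,-1,65],[0,0,0],-1]
    - [[61,-1,66],[0,0,0],-1]
    - [[67,-1,67],[0,0,0],-1]

```text
clock: 15.33
position: [555.8, 31.7, 203.3]
eef_rot: [-0.0, 1.0, 0.0, 0.0]
contact_force: [2.2, -0.7, 1.3]
grip_width: 0.1
finger_force: 1.0
```

Request:
step_arm:
  deltas:
    - [[6,0,1],[0,0,0],-1]
    - [[12,0,3],[0,0,0],-1]
    - [[17,0,4],[0,0,0],-1]
    - [[23,0,6],[0,0,0],-1]
    - [[28,0,9],[0,0,0],-1]
    - [[34,0,11],[0,0,0],-1]
    - [[39,0,14],[0,0,0],-1]
    - [[44,0,17],[0,0,0],-1]
    - [[49,0,20],[0,0,0],-1]
    - [[54,0,24],[0,0,0],-1]
    - [[58,0,28],[0,0,0],-1]
    - [[62,0,32],[0,0,0],-1]

```text
clock: 16.33
position: [493.7, 31.7, 170.9]
eef_rot: [-0.0, 1.0, 0.0, -0.0]
contact_force: [0.4, 0.2, 1.3]
grip_width: -0.2
finger_force: 0.7
```

Request:
step_arm:
  deltas:
    - [[4,0,4],[0,0,0],-1]
    - [[8,0,9],[0,0,0],-1]
    - [[12,0,13],[0,0,0],-1]
    - [[15,0,18],[0,0,0],-1]
    - [[18,0,23],[0,0,0],-1]
    - [[21,0,28],[0,0,0],-1]
    - [[24,0,33],[0,0,0],-1]
    - [[26,0,39],[0,0,0],-1]
    - [[29,0,44],[0,0,0],-1]
    - [[31,0,49],[0,0,0],-1]
    - [[32,0,53],[0,0,0],-1]
    - [[33,0,57],[0,0,0],-1]

```text
clock: 17.33
position: [460.9, 31.7, 113.8]
eef_rot: [-0.0, 1.0, 0.0, -0.0]
contact_force: [-0.1, -0.1, 1.7]
grip_width: -0.1
finger_force: 0.5
```

Request:
step_arm:
  deltas:
    - [[1,0,3],[0,0,0],-1]
    - [[1,0,6],[0,0,0],-1]
    - [[2,0,9],[0,0,0],-1]
    - [[2,0,12],[0,0,0],-1]
    - [[3,0,14],[0,0,0],-1]
    - [[3,0,16],[0,0,0],-1]
    - [[3,0,16],[0,0,0],-1]

```text
clock: 17.92
position: [458.0, 31.7, 98.0]
eef_rot: [-0.0, 1.0, 0.0, -0.0]
contact_force: [-0.3, -0.2, -0.2]
grip_width: 0.1
finger_force: 0.0
```

Slowly onto the stack.

Request:
step_arm:
  deltas:
    - [[0,0,1],[0,0,0],-1]
    - [[0,0,2],[0,0,0],-1]
    - [[0,0,3],[0,0,0],-1]
    - [[0,0,3],[0,0,0],-1]

```text
clock: 18.25
position: [458.1, 31.7, 95.2]
eef_rot: [-0.0, 1.0, 0.0, -0.0]
contact_force: [-0.3, 0.0, -0.2]
grip_width: 0.0
finger_force: 0.0
```

Request:
step_arm:
  deltas:
    - [[0,0,0.5],[0,0,0],-1]
    - [[0,0,1],[0,0,0],-1]
    - [[0,0,1],[0,0,0],-1]

```text
clock: 18.5
position: [458.2, 31.7, 94.2]
eef_rot: [-0.0, 1.0, 0.0, -0.0]
contact_force: [-1.0, 0.4, -0.1]
grip_width: 0.1
finger_force: 0.1
```

Request:
step_arm:
  deltas:
    - [[0,0,0.5],[0,0,0],-1]
    - [[0,0,1],[0,0,0],-1]
    - [[0,0,1.5],[0,0,0],-1]
    - [[0,0,1.5],[0,0,0],-1]

```text
clock: 18.83
position: [458.1, 31.7, 92.8]
eef_rot: [-0.0, 1.0, -0.0, -0.0]
contact_force: [-2.4, -0.1, 3.6]
grip_width: 0.1
finger_force: 1.5
```

Request:
step_arm:
  deltas:
    - [[0,0,0.5],[0,0,0],-1]
    - [[0,0,1],[0,0,0],-1]
    - [[0,0,1],[0,0,0],-1]

```text
clock: 19.08
position: [458.1, 31.7, 92.2]
eef_rot: [-0.0, 1.0, -0.0, -0.0]
contact_force: [-7.8, -0.1, 17.4]
grip_width: 0.4
finger_force: 8.9
```

Request:
step_arm:
  deltas:
    - [[0,0,-0.4],[0,0,0],-1]
    - [[0.2,0,-0.5],[0,0,0],-1]
    - [[0.2,0,-0.5],[0,0,0],-1]
    - [[0.2,0,-0.5],[0,0,0],-1]
    - [[0.2,0,-0.5],[0,0,0],-1]
    - [[0.2,0,-0.5],[0,0,0],-1]

```text
clock: 19.58
position: [458.1, 31.7, 92.6]
eef_rot: [-0.0, 1.0, -0.0, 0.0]
contact_force: [-2.8, -0.9, 9.9]
grip_width: -0.0
finger_force: 4.8
```

Request:
step_arm:
  deltas:
    - [[0,0,0],[0,0,0],-1]
    - [[0,0,0],[0,0,0],-1]
    - [[0,0,0],[0,0,0],-1]
    - [[0,0,0],[0,0,0],-1]
    - [[0,0,0],[0,0,0],-1]
    - [[0,0,0],[0,0,0],-1]
    - [[0,0,0],[0,0,0],-1]
    - [[0,0,0],[0,0,0],-1]

```text
clock: 20.25
position: [458.1, 31.7, 92.5]
eef_rot: [-0.0, 1.0, -0.0, 0.0]
contact_force: [-2.0, -0.2, 8.2]
grip_width: -0.1
finger_force: 4.8
```

Steady at about 8–10 N with the lid level, so I'm handing in.

```bash
python3 -c "
from bench import *
print(read_state()['contact_force']);print(close_job())"
```

```text
[-1.99554077 -0.15944616  8.24382264]
the job is handed in; nothing more can be done
None
```

Handed in at about 20 s: the blue tile and one grey tile are stacked squarely on the piece, the other tiles lie untouched, and the gripper holds the lid down within about 0.01 rad of level, pressing its front with about 8 N (roughly 11 N on the stack by my estimate).

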